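Roll the thick pipe offcut onto the tape mark

TASK

With the fingertips on top of it, roll the thicker of the two aluminium pipe offcuts across the bench until it lies along the strip of tape and centred on it, ready for marking out. Push only on its upper half: do not reach down beside it to grip, lift or drag it. Leave the thinner pipe where it is.

Things in the scene. Friction and masses are not known exactly. Their poses are not given: they have to be found in the camera images.
- thick_pipe: aluminium pipe, 50 mm diameter, 130 mm long, 0.25 kg, loose, about parallel to the tape and 50 to 75 mm beside it. A fingertip pressed lightly (1 mm) on its top does not slip; the axis moves half as far as the fingertip (20 mm a stroke, then set back) and stays put when it lifts. Side shoves jam. Origin on the axis, mid length, 25 mm up; x along the pipe; z turns as it rolls (up at the start).
- thin_pipe: the thinner pipe offcut, to be left alone: plain aluminium pipe, 28 mm outside diameter, 130 mm long, lying loose off to the left or right of the work. Origin on its axis at mid length, 14 mm above the bench.
- tape_mark: the mark: a plain strip of off-white paper tape stuck flat on the bench, 150 mm long, 19 mm wide, under 1 mm thick (nothing to climb). Fixed. Origin at its centre on the bench top; x axis along the strip, y across it, z up. The way from the pipe to the strip is clear and runs across the strip, towards its +y or -y.
Things that resemble listed ones, but are neither listed nor needed, are in the scene too. Leave any yellow look-alike of the thick_pipe alone.

How it is judged (in metres and radians):
On the way:
1. the thick pipe has rolled: it has turned about its own axis by at least 46 degrees (angle between thick_pipe's own z axis and vertical above 0.8 rad), for 0.1 s.
At the end, for the whole second after the job is handed in: The thick pipe lies at rest on the bench along the tape strip: its axis within 15 mm of the strip's middle line, its middle within 35 mm of the strip's middle lengthwise, parallel to it within 0.2 rad (11 degrees). The thin pipe is within 20 mm of where it lay (y of thick_pipe in the frame of tape_mark between -0.015 and 0.015 m and x of thick_pipe in the frame of tape_mark between -0.035 and 0.035 m and angle between the x axis of thick_pipe and the x axis of tape_mark, either way round below 0.2 rad and height (world z) of thick_pipe below 0.03 m and linear speed of thick_pipe below 0.01 m/s and distance of thin_pipe from where it was at the start of the episode below 0.02 m); the robot touches nothing.
It fails at once if the fingers touch the thick pipe with their tips below its upper half (grasp point, 19 mm behind the tips, under 38 mm above the bench) (contact force between the fingers and thick_pipe above 0.5 N and height (world z) of the grasp point below 0.038 m).
It fails at once if the thick pipe is lifted or thrown up off the bench (height (world z) of thick_pipe above 0.045 m).
It fails at once if the thin pipe is moved (distance of thin_pipe from where it was at the start of the episode above 0.03 m).
It also fails if it takes over 40 s, if anything falls off the work surface, if the arm or the gripper's body presses on something with over 40 N, if the wrist force passes 120 N, or if a joint passes its speed limit or range.

ROBOT

A 6-joint arm with a two-finger parallel gripper is mounted at the origin on a cart in front of the work surface, level with it; the furniture and walls round the work are solid. World frame = base frame: x ahead of the robot, y to its left, z up, the work surface at z = 0. Lengths are in mm, angles in rad, forces in N, time in s.
With the tool pointing down it reaches from about 400 to 925 mm from the base axis. Payload 12.5 kg.
Tool frame: the origin (TCP) lies midway between the tips of the shut fingers; the grasp point (between the pads) lies 19 mm behind it; z points along the fingers, y is the line along which they close (so a half turn about z gives the same grasp; the last joint's range is limited). The gripper opens to 95 mm and grips with 3 to 60 N. Pads are 20 mm wide; open, the fingers measure 119 mm over their backs; the gripper's body (75 mm by 180 mm) begins 59 mm behind the grasp point.
Start: joints at [-1.211, 0.491, 1.559, -0, 1.092, -0.106], TCP at [280.736, -558.421, 214.661] pointing down, gripper open.
Joint ranges: [-3.1, 3.1], [-0.84, 2.19], [0.05, 2.79], [-1.13, 4.28], [0.06, 2.93], [-2.69, 2.69]. Speed limits (rad/s): [2.22, 2.22, 2.79, 3.14, 3.14, 3.14].

INTERFACE

Orientations are given as [roll, pitch, yaw] about the fixed x, y, z axes, in that order (R = Rz(yaw) Ry(pitch) Rx(roll)).
In Python, from cell import readout, eyes, env gives the robot as it stands.
- The arm moves only by the tool move_arm, never from a script. Its argument "plan" is a list of rows, each a list of 3 entries, a list of its own where there are three numbers: the turn, a rotation vector about the tool's x, y, z in degrees, then the shift along the tool's x, y, z in m, then the gripper command: -1 is shut, 1 is fully open, values between are in proportion. In form: [[[ax, ay, az], [x, y, z], jaw], ...]. A call has 1 to 5 rows; each row is the pose to reach, as a shift and turn from the pose commanded when the call began, along the tool's axes at that moment; what a row does not reach only later rows make up. A row lasts 1/8 s, in which the tool goes at most 62.5 mm and 10.7 degrees, less where a joint would pass 70% of its speed; a pose out of reach is approached as far as the arm can. A call with a gripper value outside its range is refused whole. The fingers move at their own pace and stop on an object; the grip force is fixed at half the most. Time passes only in rows, so rows that repeat a pose let the fingers close. It gives the time, the measured TCP pose, the force, the opening and the grip force at its end, in the units of the state.
- readout.state(): the state, without advancing time (a new reading comes with each control period).
- eyes.read_camera(name): name is "scene" or "top"; returns a dict with "img" (480x640x3 uint8, red, green, blue), "K" (3x3 intrinsics, pixels), "extrinsics" (4x4, takes a point from camera to world coordinates). Camera axes: x right, y up, looking along -z (the intrinsics and any distortion apply to the point x, -y, -z); pixel columns grow to the right and rows downward; lengths in mm; the calibration is good to about 2 mm. A picture is of the moment at which its call begins. There is no depth.
- env.job_done(): hands the job in; it is judged then, once.
Trained networks look in a picture, given as the dict that the camera call returned (one of the last four; its "shot" number tells which), for a name from the list of things; names that differ only in an ending like _2 or _b are one class to them, and where a whole thing is asked for, a point or a joint stands for the part that bears it (a point fixed in the world has none). Each returns a list of dicts, best first, with "score" (0 to 1); they miss things now and then, are a little off and sometimes report something else, mostly with a low value. They report only what shows in the picture. A call takes as long as a camera call. They do not tell look-alikes from the thing itself.
- eyes.cut_out(picture, name): "mask" (480x640 bool, what is visible of it) and "uv" ([column, row] in pixels, amid what is visible of it).
The state is a dict: "t": time; "joints": joint angles; "qvel": joint speeds; "tau": joint torques, N m; "eef_pos": TCP position; "tcp_rot": TCP orientation; "ft_force": force on the tool from outside, world axes, zero at the start; "moment": the same for the moment, N m; "opening": opening from 0.0 (shut) to 1.0 (fully open); "grip_force": force on a finger pad.
Only numpy, scipy, OpenCV 4.12 (cv2) and the standard library are available. Lean on these libraries where they do the work, as an engineer would, in place of code of your own. Each camera call takes 0.05 s, during which the arm holds its last target. There are 200 camera calls.

## Working session

There is one attempt and no reset: what is moved stays moved. The work goes in short steps, Python scripts to look and compute and a tool call to move; the robot and the scene stay as the last step left them, time stands still between calls to the robot, and variables do not carry over. Pictures are saved under pics/ and viewed, at most 10 in all, crops included, and the job is handed in when it is done.

Besides the shell and the picture viewer there is one more tool, called after "Call:" as name(argument=value, ...) on one line, values as JSON. move_arm: Moves the arm, as the interface text tells. Its arguments: {"type":"object","properties":{"plan":{"type":"array","items":{"type":"array"}}},"required":["plan"]}

```bash
mkdir -p pics; cat > h.py <<'E'
import numpy as np, cv2
from cell import readout, eyes, env
def ray(p,uv,z):
    K=np.array(p["K"]);E=np.array(p["extrinsics"])
    n=cv2.undistortPoints(np.array(uv,float).reshape(-1,1,2),K,np.array(p.get("dist",np.zeros(5)),float)).reshape(-1,2)
    d=np.c_[n[:,0],-n[:,1],-np.ones(len(n))]@E[:3,:3].T
    o=E[:3,3]
    return o+d*((z-o[2])/d[:,2])[:,None]
def save(p,f): cv2.imwrite(f,p["img"][:,:,::-1])
def look(cam,names):
    p=eyes.read_camera(cam)
    for n,z in names.items():
        for r in eyes.cut_out(p,n)[:3]:
            c,s,a=cv2.minAreaRect(np.argwhere(r["mask"])[:,::-1].astype(np.float32))
            b=ray(p,cv2.boxPoints((c,s,a)),z)[:,:2]
            e=[b[1]-b[0],b[2]-b[1]];L=[np.linalg.norm(v) for v in e];v=e[int(np.argmax(L))]
            print(cam,n,round(r["score"],2),"uv",np.round(r["uv"]),"ctr",b.mean(0).round(1),"size",np.round(L,1),"yaw",round(float(np.degrees(np.arctan2(v[1],v[0])))%180,1))
    return p
E
python3 - <<'E'
from h import *
T={"thick_pipe":25,"thin_pipe":14,"tape_mark":0}
for c in("top","scene"):
    p=look(c,T); save(p,f"pics/{c}0.png"); print([k for k in p],np.array(p["extrinsics"])[:3,3])
print(readout.state())
E
```

```text
top thick_pipe 0.81 uv [373. 236.] ctr [ 522.5 -163.5] size [ 52.5 140.6] yaw 0.4
top thick_pipe 0.69 uv [250. 272.] ctr [460.6 163.5] size [131.9  52.7] yaw 126.5
top thin_pipe 0.83 uv [187. 274.] ctr [464.4 320.2] size [ 31.4 132. ] yaw 1.3
['img', 'K', 'extrinsics', 'shot'] [1.89464805e+02 8.22676054e-01 1.53423179e+03]
scene thick_pipe 0.88 uv [376. 260.] ctr [ 525.2 -163.3] size [183.9 113.5] yaw 2.5
scene thick_pipe 0.62 uv [263. 224.] ctr [459.3 162. ] size [132.5 148.7] yaw 126.1
scene thin_pipe 0.58 uv [223. 213.] ctr [463.5 316.7] size [144.9  83.3] yaw 2.5
scene tape_mark 0.6 uv [345. 267.] ctr [509.1 -92.2] size [146.4  29.1] yaw 2.0
['img', 'K', 'extrinsics', 'shot'] [-256.30593224 -834.93263562  532.1874803 ]
{'t': 0.4, 'joints': array([-1.21056358e+00,  4.91014191e-01,  1.55895278e+00, -2.16023416e-05,
        1.09171637e+00, -1.05601116e-01]), 'qvel': array([0.00035643, 0.00116509, 0.00030025, 0.00122974, 0.00014344,
       0.00207209]), 'tau': array([-1.13747785e-03, -6.11915445e+01, -2.58177477e+01,  6.92466111e-02,
        4.52611980e-02, -2.92718835e-05]), 'eef_pos': array([ 280.7408211 , -558.38600329,  214.57176982]), 'tcp_rot': array([-3.14150045e+00,  9.50397965e-06,  4.65843825e-01]), 'ft_force': array([-0.46237423, -0.49670586, -0.0839639 ]), 'moment': array([-0.00906258, -0.00238354,  0.02084371]), 'grip_force': 0.0, 'opening': 0.9999682413620568}
```

View pics/top0.png

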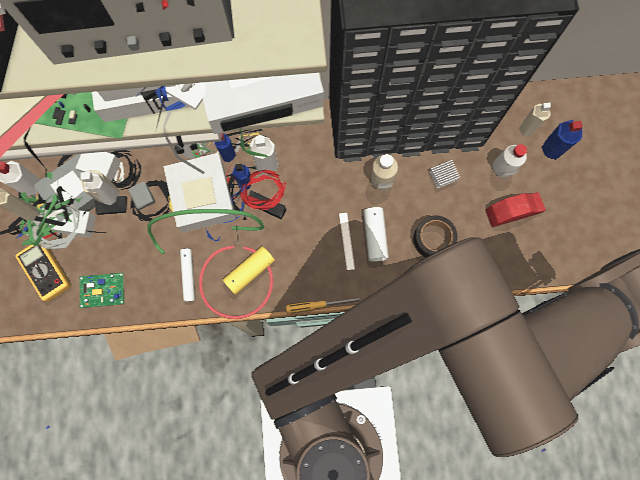

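View pics/scene0.png

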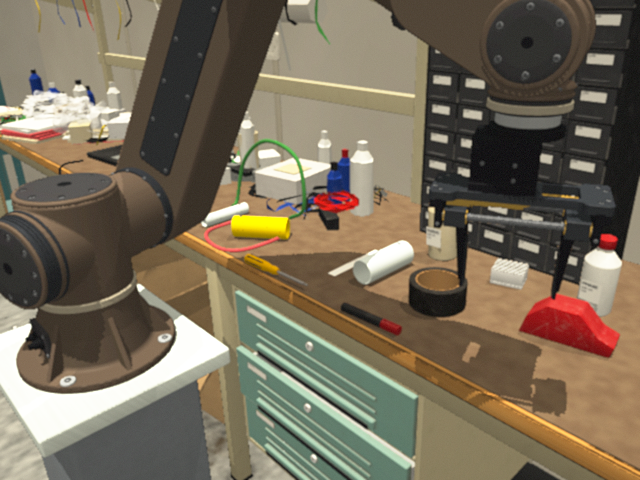

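The top view shows the white thick pipe at about (375,235) with the tape strip to its left, running from (344,213) to (349,270). The thin pipe is at (187,274), and the yellow one is the look-alike. Next I'll measure the tape in the top view.

```bash
cat >> h.py <<'E'
def white(p,box,z):
    u0,v0,u1,v1=box
    im=p["img"][v0:v1,u0:u1].astype(int)
    m=((im.min(2)>135)&(im.max(2)-im.min(2)<45)).astype(np.uint8)
    n,l,s,c=cv2.connectedComponentsWithStats(m)
    for i in range(1,n):
        if s[i,4]<150: continue
        P=np.argwhere(l==i)[:,::-1]+[u0,v0]
        r=cv2.minAreaRect(P.astype(np.float32)); 
        for zz in z:
            b=ray(p,cv2.boxPoints(r),zz)[:,:2]; e=[b[1]-b[0],b[2]-b[1]];L=[np.linalg.norm(v) for v in e];v=e[int(np.argmax(L))]
            print("white z",zz,"px",np.round(r[0],1),"ctr",b.mean(0).round(1),"size",np.round(L,1),"yaw",round(float(np.degrees(np.arctan2(v[1],v[0]))+90)%180-90,2))
E
python3 - <<'E'
from h import *
p=eyes.read_camera("top"); white(p,(325,195,405,280),(0,25)); 
cv2.imwrite("pics/c1.png",cv2.resize(p["img"][190:290,320:420,::-1],(600,600),interpolation=cv2.INTER_CUBIC))
E
```

```text
white z 0 px [376.1 233.6] ctr [ 528.6 -168.8] size [ 49.8 142.5] yaw -0.34
white z 25 px [376.1 233.6] ctr [ 523.1 -166. ] size [ 49.  140.2] yaw -0.34
white z 0 px [346.7 240.8] ctr [516.9 -91.3] size [ 22.1 150. ] yaw 2.12
white z 25 px [346.7 240.8] ctr [511.6 -89.8] size [ 21.7 147.6] yaw 2.12
```

View pics/c1.png

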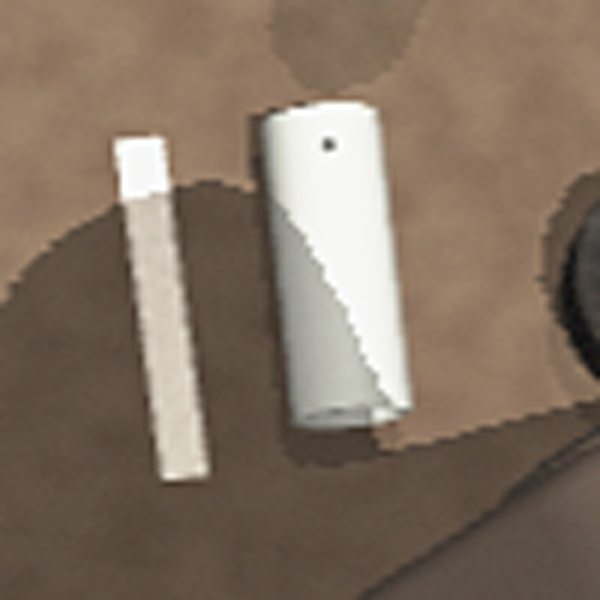

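```bash
cat >> h.py <<'E'
from scipy.spatial.transform import Rotation as Ro
def to(xyz,yaw):
    s=readout.state(); R=Ro.from_euler("xyz",s["tcp_rot"])
    G=Ro.from_euler("xyz",[np.pi,0,np.radians(yaw)])
    print("t",s["t"],"pos",s["eef_pos"].round(1),"F",s["ft_force"].round(1),"open",round(s["opening"],2))
    print(" shift m",(R.inv().apply(np.array(xyz)-s["eef_pos"])/1000).round(4),"turn deg",np.degrees((R.inv()*G).as_rotvec()).round(2))
E
python3 - <<'E'
from h import *
p=eyes.read_camera("top")
for z in(0,100): print(z,ray(p,[[384,162],[384,187],[435,235],[347,155],[385,170]],z).round(0)[:,:2].tolist())
to((515,-170,214),91)
E
```

```text
0 [[719.0, -211.0], [651.0, -203.0], [510.0, -319.0], [748.0, -116.0], [697.0, -211.0]]
100 [[685.0, -197.0], [620.0, -190.0], [489.0, -298.0], [711.0, -108.0], [664.0, -197.0]]
t 0.5 pos [ 280.7 -558.4  214.6] F [-0.6  0.2 -0.4] open 1.0
 shift m [ 0.3838 -0.2418  0.0006] turn deg [ -0.    -0.   -64.31]
```

Call:
move_arm(plan=[[[0,0,-10],[0.05,-0.03,0],0.26],[[0,0,-20],[0.1,-0.062,0],0.26],[[0,0,-30],[0.15,-0.094,0],0.26],[[0,0,-40],[0.2,-0.125,0],0.26],[[0,0,-48],[0.25,-0.157,0],0.26]])

```text
t: 1.12
eef_pos: [434.4, -304.3, 214.9]
tcp_rot: [3.141, 0.0, 1.308]
ft_force: [1.2, -0.4, -0.2]
opening: 0.634
grip_force: 0.0
```

```bash
python3 -c "
from h import *
to((512,-170,130),91)"
```

```text
t 1.125 pos [ 434.4 -304.3  214.9] F [ 1.2 -0.4 -0.2] open 0.63
 shift m [0.1498 0.0401 0.0848] turn deg [  0.03   0.02 -16.04]
```

Call:
move_arm(plan=[[[0,0,-8],[0.05,0.013,0.01],0.26],[[0,0,-16],[0.1,0.027,0.03],0.26],[[0,0,-16],[0.145,0.04,0.06],0.26],[[0,0,-16],[0.149,0.04,0.085],0.26],[[0,0,-16],[0.149,0.04,0.085],0.26]])

```text
t: 1.75
eef_pos: [511.0, -171.9, 128.4]
tcp_rot: [-3.139, -0.001, 1.584]
ft_force: [0.9, -0.6, 1.0]
opening: 0.628
grip_force: 0.0
```

```bash
python3 - <<'E'
from h import *
p=look("scene",{"thick_pipe":25,"tape_mark":0}); save(p,"pics/s1.png")
to((512,-170,52),91)
E
```

```text
scene thick_pipe 0.74 uv [261. 226.] ctr [459.3 162.2] size [132.8 148.7] yaw 126.1
scene tape_mark 0.55 uv [343. 269.] ctr [509.5 -92.2] size [139.8  24.7] yaw 2.0
t 1.9 pos [ 511.8 -173.5  130.7] F [ 0.5 -0.1  0.5] open 0.63
 shift m [0.0035 0.0002 0.0787] turn deg [ 0.07  0.04 -0.35]
```

View pics/s1.png

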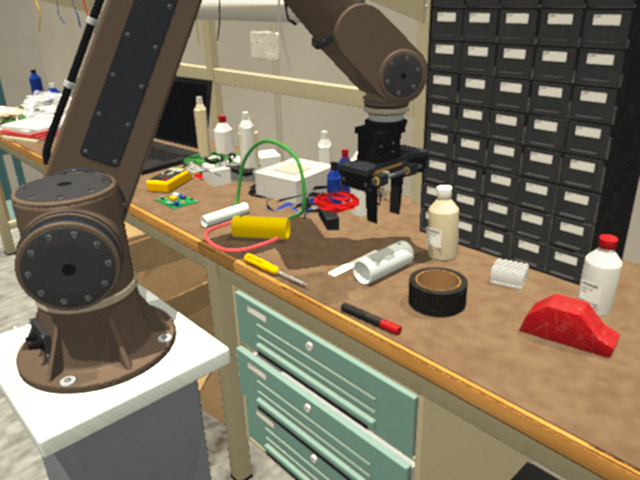

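Both fingers sit over the pipe, one behind the other along its length, and the body clears the bottle. Now I'll lower and touch.

Call:
move_arm(plan=[[[0,0,0],[0,0,0.04],0.26],[[0,0,0],[0,0,0.07],0.26],[[0,0,0],[0,0,0.077],0.26],[[0,0,0],[0,0,0.077],0.26]])

```text
t: 2.4
eef_pos: [511.8, -173.3, 53.5]
tcp_rot: [3.141, 0.0, 1.582]
ft_force: [0.7, -0.2, -0.0]
opening: 0.628
grip_force: 0.0
```

```bash
python3 - <<'E'
from h import *
to((512,-172,49),91)
E
```

```text
t 2.4 pos [ 511.8 -173.3   53.5] F [ 0.7 -0.2 -0. ] open 0.63
 shift m [0.0013 0.0002 0.0045] turn deg [ 0.05  0.03 -0.35]
```

Call:
move_arm(plan=[[[0,0,0],[0.003,0,0.0045],0.26],[[0,0,0],[0.003,0,0.0045],0.26]])

```text
t: 2.65
eef_pos: [512.3, -170.0, 50.0]
tcp_rot: [3.139, 0.002, 1.583]
ft_force: [-1.2, -0.3, 11.8]
opening: 0.629
grip_force: 6.0
```

Call:
move_arm(plan=[[[0,0,0],[0.004,0,0],0.26],[[0,0,0],[0.01,0,0],0.26],[[0,0,0],[0.016,0,0],0.26],[[0,0,0],[0.02,0,0],0.26],[[0,0,0],[0.02,0,0],0.26]])

```text
t: 3.28
eef_pos: [512.3, -149.8, 50.0]
tcp_rot: [3.138, 0.002, 1.583]
ft_force: [-0.4, 0.2, 11.1]
opening: 0.628
grip_force: 5.8
```

```bash
python3 - <<'E'
from h import *
p=look("scene",{"thick_pipe":25}); look("top",{"thick_pipe":25,"tape_mark":0});cv2.imwrite("pics/c2.png",cv2.resize(p["img"][210:300,310:430,::-1],(720,540),interpolation=cv2.INTER_CUBIC))
to((512,-150,49),91)
E
```

```text
scene thick_pipe 0.94 uv [379. 261.] ctr [ 525.2 -153.1] size [183.1 113.5] yaw 2.0
scene thick_pipe 0.74 uv [259. 229.] ctr [457.7 160.1] size [137.6 148.9] yaw 126.1
t 3.525 pos [ 512.3 -150.    50.1] F [-1.4  0.3 11.7] open 0.64
 shift m [ 0.     -0.0003  0.0011] turn deg [ 0.19  0.09 -0.29]
```

View pics/c2.png

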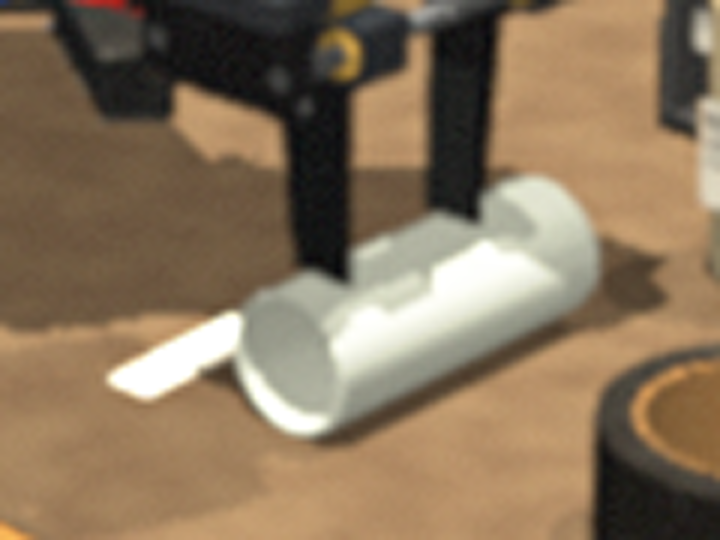

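The crop shows both fingers on top of the pipe, which has rolled 10 mm towards the tape. I'll repeat the strokes.

Call:
move_arm(plan=[[[0,0,0],[0,0,-0.006],0.26],[[0,0,0],[-0.012,0,-0.006],0.26],[[0,0,0],[-0.012,0,-0.001],0.26],[[0,0,0],[-0.012,0,0],0.26],[[0,0,0],[-0.012,0,0],0.26]])

```text
t: 4.15
eef_pos: [512.0, -162.6, 49.7]
tcp_rot: [3.139, 0.001, 1.582]
ft_force: [-4.9, -0.3, 27.2]
opening: 0.632
grip_force: 13.5
```

Call:
move_arm(plan=[[[0,0,0],[0.005,0,0],0.26],[[0,0,0],[0.013,0,0],0.26],[[0,0,0],[0.02,0,0],0.26],[[0,0,0],[0.026,0,0],0.26],[[0,0,0],[0.026,0,0],0.26]])

```text
t: 4.78
eef_pos: [511.9, -136.0, 49.8]
tcp_rot: [3.139, 0.001, 1.583]
ft_force: [-3.4, -0.7, 28.6]
opening: 0.627
grip_force: 14.0
```

Call:
move_arm(plan=[[[0,0,0],[0,0,-0.006],0.26],[[0,0,0],[-0.013,0,-0.006],0.26],[[0,0,0],[-0.013,0,-0.001],0.26],[[0,0,0],[-0.013,0,0],0.26],[[0,0,0],[-0.013,0,0],0.26]])

```text
t: 5.4
eef_pos: [511.7, -149.7, 49.6]
tcp_rot: [3.14, 0.001, 1.582]
ft_force: [-6.3, -1.6, 30.6]
opening: 0.626
grip_force: 15.2
```

Call:
move_arm(plan=[[[0,0,0],[0.005,0,0],0.26],[[0,0,0],[0.013,0,0],0.26],[[0,0,0],[0.02,0,0],0.26],[[0,0,0],[0.026,0,0],0.26],[[0,0,0],[0.026,0,0],0.26]])

```text
t: 6.02
eef_pos: [511.6, -123.1, 49.8]
tcp_rot: [3.139, 0.001, 1.583]
ft_force: [-4.3, -0.0, 32.1]
opening: 0.627
grip_force: 16.2
```

```bash
python3 - <<'E'
from h import *
look("scene",{"thick_pipe":25,"thin_pipe":14});look("top",{"thick_pipe":25,"tape_mark":0})
to((512,-150,49),91)
E
```

```text
scene thick_pipe 0.9 uv [366. 256.] ctr [ 523.3 -128.6] size [179.  117.1] yaw 0.3
scene thick_pipe 0.87 uv [259. 230.] ctr [460.8 165.2] size [140.3 150.3] yaw 127.1
scene thin_pipe 0.79 uv [224. 216.] ctr [462.  313.8] size [146.5  78.2] yaw 1.3
top thick_pipe 0.17 uv [186. 275.] ctr [462.1 316.7] size [ 28.5 129.6] yaw 1.3
t 6.325 pos [ 511.6 -123.4   49.8] F [-5.9  0.6 32.9] open 0.63
 shift m [-0.0266  0.0001  0.0008] turn deg [ 0.14  0.07 -0.33]
```

Call:
move_arm(plan=[[[0,0,0],[0,0,-0.006],0.26],[[0,0,0],[-0.013,0,-0.006],0.26],[[0,0,0],[-0.013,0,-0.001],0.26],[[0,0,0],[-0.013,0,-0.0004],0.26],[[0,0,0],[-0.013,0,-0.0004],0.26]])

```text
t: 6.95
eef_pos: [511.5, -136.6, 49.6]
tcp_rot: [3.14, 0.001, 1.582]
ft_force: [-4.7, -2.0, 27.7]
opening: 0.63
grip_force: 13.3
```

Call:
move_arm(plan=[[[0,0,0],[0.005,0,0],0.26],[[0,0,0],[0.013,0,0],0.26],[[0,0,0],[0.02,0,0],0.26],[[0,0,0],[0.026,0,0],0.26],[[0,0,0],[0.026,0,0],0.26]])

```text
t: 7.58
eef_pos: [511.4, -110.0, 49.8]
tcp_rot: [3.139, 0.001, 1.583]
ft_force: [-3.8, 1.0, 29.3]
opening: 0.625
grip_force: 14.5
```

Call:
move_arm(plan=[[[0,0,0],[0,0,-0.006],0.26],[[0,0,0],[-0.013,0,-0.006],0.26],[[0,0,0],[-0.013,0,-0.001],0.26],[[0,0,0],[-0.013,0,0],0.26],[[0,0,0],[-0.013,0,0],0.26]])

```text
t: 8.2
eef_pos: [511.3, -123.6, 49.6]
tcp_rot: [3.14, 0.001, 1.582]
ft_force: [-5.3, -1.4, 26.1]
opening: 0.629
grip_force: 12.9
```

Call:
move_arm(plan=[[[0,0,0],[0.005,0,0],0.26],[[0,0,0],[0.013,0,0],0.26],[[0,0,0],[0.02,0,0],0.26],[[0,0,0],[0.026,0,0],0.26],[[0,0,0],[0.026,0,0],0.26]])

```text
t: 8.82
eef_pos: [511.2, -97.0, 49.8]
tcp_rot: [3.139, 0.001, 1.583]
ft_force: [-4.3, -0.1, 29.3]
opening: 0.633
grip_force: 14.5
```

```bash
python3 - <<'E'
from h import *
look("scene",{"thick_pipe":25,"thin_pipe":14})
to((512,-150,49),91)
E
```

```text
scene thick_pipe 0.92 uv [359. 254.] ctr [523.9 -99.5] size [186.4 122.1] yaw 2.1
scene thick_pipe 0.89 uv [263. 227.] ctr [458.6 162.9] size [133.1 151.2] yaw 125.9
scene thin_pipe 0.77 uv [221. 212.] ctr [464.  315.7] size [148.6  81.1] yaw 2.5
t 8.975 pos [511.2 -97.3  49.8] F [-4.3  0.7 29.6] open 0.63
 shift m [-0.0527  0.0002  0.0009] turn deg [ 0.12  0.05 -0.33]
```

Call:
move_arm(plan=[[[0,0,0],[0,0,-0.006],0.26],[[0,0,0],[-0.013,0,-0.006],0.26],[[0,0,0],[-0.013,0,-0.001],0.26],[[0,0,0],[-0.013,0,0],0.26],[[0,0,0],[-0.013,0,0],0.26]])

```text
t: 9.6
eef_pos: [511.1, -110.5, 49.5]
tcp_rot: [3.14, 0.001, 1.582]
ft_force: [-6.0, -1.4, 25.7]
opening: 0.63
grip_force: 12.7
```

Call:
move_arm(plan=[[[0,0,0],[0.005,0,0],0.26],[[0,0,0],[0.012,0,0],0.26],[[0,0,0],[0.018,0,0],0.26],[[0,0,0],[0.019,0,0],0.26],[[0,0,0],[0.019,0,0],0.26]])

```text
t: 10.22
eef_pos: [511.1, -91.1, 49.8]
tcp_rot: [3.14, 0.001, 1.583]
ft_force: [-5.0, 0.4, 29.1]
opening: 0.632
grip_force: 14.8
```

Call:
move_arm(plan=[[[0,0,0],[0,0,-0.004],0.26],[[0,0,0],[0,0,-0.03],0.26],[[0,0,0],[0,0,-0.08],0.26],[[0,0,0],[0,0,-0.12],0.26],[[0,0,0],[0,0,-0.15],0.26]])

```text
t: 10.85
eef_pos: [510.5, -90.9, 199.5]
tcp_rot: [3.141, 0.0, 1.582]
ft_force: [-0.9, 0.1, -1.1]
opening: 0.634
grip_force: 0.0
```

Call:
move_arm(plan=[[[0,0,0],[-0.06,0,0],0.26],[[0,0,0],[-0.12,0,0],0.26],[[0,0,0],[-0.18,0,0],0.26],[[0,0,0],[-0.24,0,0],0.26],[[0,0,0],[-0.3,0,0],0.26]])

```text
t: 11.48
eef_pos: [513.6, -392.8, 197.4]
tcp_rot: [-3.141, -0.001, 1.582]
ft_force: [1.0, 0.4, 1.1]
opening: 0.629
grip_force: 0.0
```

```bash
python3 - <<'E'
from h import *
look("scene",{"thick_pipe":25,"thin_pipe":14,"tape_mark":0})
p=look("top",{"thick_pipe":25,"thin_pipe":14,"tape_mark":0}); white(p,(300,190,405,285),(0,25))
cv2.imwrite("pics/c3.png",cv2.resize(p["img"][190:290,300:420,::-1],(720,600),interpolation=cv2.INTER_CUBIC))
to((512,-150,49),91)
E
```

```text
scene thick_pipe 0.72 uv [262. 226.] ctr [459.3 161.6] size [137.1 146.1] yaw 129.8
scene thick_pipe 0.62 uv [353. 252.] ctr [524.9 -89.5] size [182.4 116.1] yaw 1.8
scene thin_pipe 0.88 uv [221. 214.] ctr [462.5 314.8] size [146.5  83.2] yaw 2.5
top thick_pipe 0.87 uv [248. 269.] ctr [459.7 162.5] size [132.2  53.4] yaw 128.3
top thin_pipe 0.89 uv [188. 276.] ctr [464.4 319.3] size [ 28.5 131.9] yaw 1.3
top tape_mark 0.45 uv [188. 275.] ctr [466.5 322.2] size [ 31.8 133.7] yaw 3.2
t 11.875 pos [ 514.4 -389.5  198.5] F [ 0.2 -0.4  0.4] open 0.63
 shift m [0.2394 0.0008 0.1496] turn deg [-0.01 -0.01 -0.24]
```

View pics/c3.png

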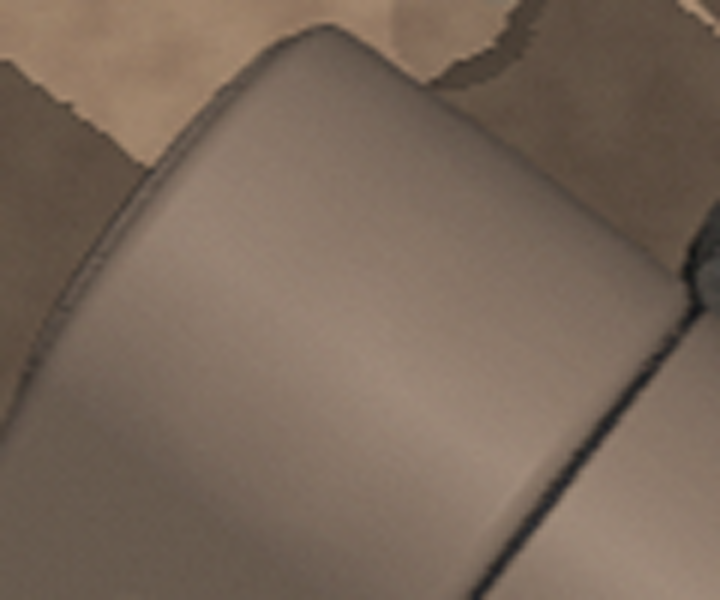

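The arm blocks the top view here, so I'll check the scene camera for the resting position.

```bash
python3 - <<'E'
from h import *
p=look("scene",{"thick_pipe":25})
cv2.imwrite("pics/c4.png",cv2.resize(p["img"][210:300,290:410,::-1],(720,540),interpolation=cv2.INTER_CUBIC))
E
```

```text
scene thick_pipe 0.83 uv [354. 251.] ctr [526.4 -89.2] size [185.4 127.5] yaw 2.7
scene thick_pipe 0.78 uv [262. 226.] ctr [461.2 164.6] size [140.  149.1] yaw 126.4
```

View pics/c4.png

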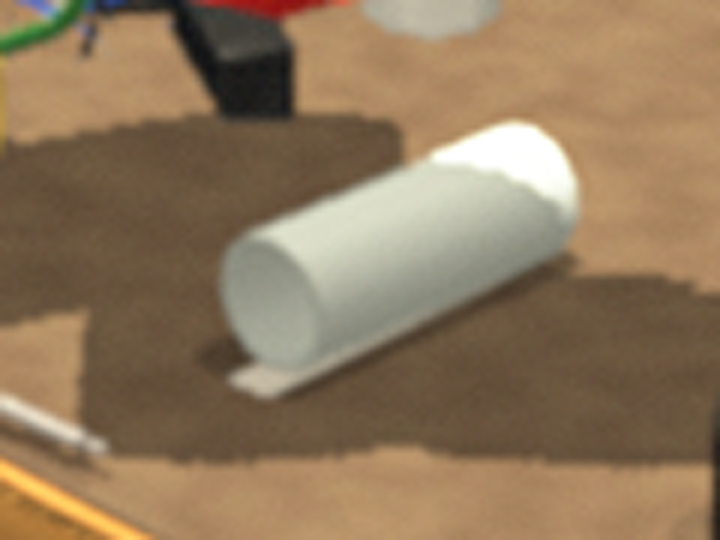

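The pipe lies on the strip, with the tape's near end showing at crop (262,382) just under the pipe's front end, and it is at rest. I'll hand the job in.

```bash
python3 -c "
from h import *
print(env.job_done())"
```

```text
the job is handed in; nothing more can be done
None
```

I rolled the thick pipe onto the tape strip and handed the job in: in the scene camera its axis was about 3 mm from the strip's middle line, and the thin pipe was not touched; no verdict was returned.

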